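Load the mixing-lid clamps into the wash basket

ROBOT

A 7-joint arm with a two-finger parallel gripper is mounted at the origin on the work surface. World frame = base frame: x ahead of the robot, y to its left, z up, the work surface at z = 0. Lengths are in m, angles in rad, forces in N, time in s.
With the tool pointing down it reaches from about 0.425 to 0.925 m from the base axis. Payload 6.8 kg.
Tool frame: the origin (TCP) lies at the very end of the fingers, on their centre line; the grasp point (between the pads) lies 19 mm behind it; z points along the fingers, y is the line along which they close (so a half turn about z gives the same grasp; the last joint's range is limited). The gripper opens to 85 mm and grips with 20 to 120 N. Pads are 22 mm wide; open, the fingers measure 114 mm over their backs; the gripper's body (76 mm by 85 mm) begins 54 mm behind the grasp point. The pads swing forward as they close: fully open they stand 13 mm farther back than shut.
Start: joints at [1.154, 0.477, 0.022, 1.555, -0.011, 1.109, -0.083], TCP at [0.205, -0.643, 0.231] pointing down, gripper open.
Joint ranges: [-2.96, 2.96], [-0.34, 2.1], [-1.41, 1.46], [0.24, 2.44], [-1.37, 4.51], [0.17, 1.92], [-2.96, 2.96]. Speed limits (rad/s): [2.39, 2.39, 3.14, 3.14, 3.14, 3.14, 3.14].

INTERFACE

Orientations are given as a rotation vector (axis times angle).
In Python, from bench import get_obs, viewer, r gives the robot as it stands. The module is installed in compiled form; this text tells all that it offers.
- The arm moves only by the tool play_rows, never from a script. Its argument "commands" is a list that holds one entry, the list of rows, each a list of 5 numbers: the gripper's target within -1 to 1 (shut at 1, half-way at 0, fully open at -1), then the shift along the tool's x, y, z scaled (see below), then the turn about the tool's z scaled (see below). A call has 1 to 12 rows; each row is the pose to reach, as a shift and turn from the pose commanded when the call began, along the tool's axes at that moment; what a row does not reach only later rows make up. The controller multiplies each number of a shift by 0.2 m and each number of a turn by pi/2 rad. A row lasts 1/12 s, in which the tool goes at most 41.7 mm and 7.16 degrees, less where a joint would pass 70% of its speed; a pose out of reach is approached as far as the arm can. A call with a number of a shift or a turn outside -1 to 1 is refused whole. A call with a gripper value outside its range is refused whole. The fingers move at their own pace and stop on an object; "grip_force" is the grip in N (left out, the last holds). Time passes only in rows, so rows that repeat a pose let the fingers close. It gives the time, the measured TCP pose, the force, the opening and the grip force at its end, in the units of the state.
- get_obs(): the state, without advancing time (a new reading comes with each control period).
- viewer.grab_frame(name): name is "scene" or "top" or "wrist"; returns a dict with "pixels" (400x640x3 uint8, red, green, blue), "fovy" (degrees; the focal length in pixels is half the picture's height over the tangent of half this angle, whatever the lens; pixels are square), "cx", "cy" (the principal point, pixels), "world_to_cam" (4x4, takes a point from world to camera coordinates); the wrist camera has in their place "hand_eye" (4x4, takes a point from camera to tool coordinates, whose origin is the TCP and whose axes are the flange's). Camera axes: x right, y up, looking along -z (the intrinsics and any distortion apply to the point x, -y, -z); pixel columns grow to the right and rows downward; lengths in m; the calibration is good to about 2 mm. A picture is of the moment at which its call begins: read the wrist's pose just before it. There is no depth.
- r.hand_in(): hands the job in; it is judged then, once.
Trained networks look in a picture, given as the dict that the camera call returned (one of the last four; its "shot" number tells which), for a name from the list of things; names that differ only in an ending like _2 or _b are one class to them, and where a whole thing is asked for, a point or a joint stands for the part that bears it (a point fixed in the world has none). Each returns a list of dicts, best first, with "score" (0 to 1); they miss things now and then, are a little off and sometimes report something else, mostly with a low value. They report only what shows in the picture. A call takes as long as a camera call.
- viewer.trace(picture, thing): "pixels" (400x640 bool, what is visible of it) and "rect" ([left, top, right, bottom] in pixels, round what is visible of it).
The state is a dict: "clock": time; "joints": joint angles; "qvel": joint speeds; "tau": joint torques, N m; "tcp_pos": TCP position; "orientation": TCP orientation; "contact_force": force on the tool from outside, world axes, zero at the start; "moment": the same for the moment, N m; "grip_width": finger opening in m; "gripper_force": force on a finger pad.
Only numpy, scipy, OpenCV 4.12 (cv2) and the standard library are available. Lean on these libraries where they do the work, as an engineer would, in place of code of your own. Each camera call takes 0.05 s, during which the arm holds its last target. There are 200 camera calls.

TASK

Take the parts tray by its red handle, hold its open mouth low over the wash basket and tip it so that all four paint-covered clamps slide off into the basket, without touching the clamps with the gripper, flinging them or spilling any. Then set the empty tray back down flat in the middle of its black rubber mat and swing the basket's lid fully shut. Leave the cups, the marker and the round mixing lid as they are.

Things in the scene. Friction and masses are not known exactly. Their poses are not given: they have to be found in the camera images.
- tray: Parts tray of sheet metal, 190 mm (x) by 124 mm (y), 240 g; origin at the centre of its underside. Floor 3 mm; rim 25 mm high on the long sides and at -x; the +x end is the open mouth, no rim. A strap at x = 0 on each long side carries a fixed cross bar with a red grip. The loaded tray hangs nearly balanced below the grip. Wet and smooth: the clamps begin to slide on it at 16 to 23 degrees of tilt.
- tray_grip (a point): Centre of the tray's red grip, 108 mm above the tray's underside, at its x = 0, y = 0. The grip is a bar along the tray's y, 92 mm long, 16 mm thick along the tray's x, 26 mm high: pinch it from above with the fingers closing along the tray's x. Some 65 mm are free from its underside down to the clamps. Axes as the tray's.
- tray_mouth (a point): Middle of the tray's open mouth edge, on the floor's upper side: tray x = +95 mm, y = 0, z = 3 mm. Axes as the tray's.
- clamp0: Wing clamp of a mixing lid, grey with a dark blue paint-covered end, loose on the tray: flat jaw bar 64 x 20 x 9 mm with a hub and two upturned ears, 28 mm high in all, about 32 g. Origin: centre of its underside; x along the bar.
- clamp1: Wing clamp of a mixing lid, grey with a white paint-covered end, loose on the tray: flat jaw bar 64 x 20 x 9 mm with a hub and two upturned ears, 28 mm high in all, about 32 g. Origin: centre of its underside; x along the bar.
- clamp2: Wing clamp of a mixing lid, grey with a magenta paint-covered end, loose on the tray: flat jaw bar 64 x 20 x 9 mm with a hub and two upturned ears, 28 mm high in all, about 32 g. Origin: centre of its underside; x along the bar.
- clamp3: Wing clamp of a mixing lid, grey with a yellow paint-covered end, loose on the tray: flat jaw bar 64 x 20 x 9 mm with a hub and two upturned ears, 28 mm high in all, about 32 g. Origin: centre of its underside; x along the bar.
- mat: Black ribbed rubber mat, fixed flat on the bench, 280 mm (x) by 220 mm (y), 4 mm thick, on which the tray stands at the start. Origin: centre of its underside.
- basket: Wash basket: open slotted steel box, fixed. 170 mm (x) by 210 mm (y) outside, walls 4 mm, inner floor 12 mm and rim 97 mm above the bench, in a drain pan 210 x 250 mm, 12 mm high. Wire loops stick out 21 mm from the y sides at 75 mm height. Origin: on the bench below its centre. The lid is hinged on the rim of the +x side (away from the robot).
- lid (a joint): Angle of the basket's lid: 0 is fully shut, lying on the rim; it grows as the lid opens upward, up to 1.9 rad; about 1.57 stands upright. A stiff hinge: the lid stays where it is left and needs about 2 N at the tab to move.
- lid_hinge (a point): Middle of the lid's hinge line: basket x = +85 mm, y = 0, 98 mm above the bench. It turns with the lid: y is the hinge line, -x points along the lid to the tab, z is the lid's outer face normal (up when shut). The panel is 170 mm from hinge to free edge, 210 mm wide, 5 mm thick; its outer face lies 6 mm from the hinge line.
- lid_tab (a point): Outer end of the lid's black pull tab, in the middle of the free edge, 200 mm from the hinge line. The tab stands 30 mm out from the lid's free edge, is 60 mm wide along the hinge line and 10 mm thick. Axes as lid_hinge's.
- cup_blue: Bystander: dark blue plastic mixing cup, 100 mm across the rim and 112 mm high, with a black stirring paddle standing in it up to 170 mm. Origin: centre of its underside. To be left alone.
- cup_clear: Bystander: empty clear plastic mixing cup, 100 mm across the rim and 112 mm high. Origin: centre of its underside. To be left alone.
- marker: Bystander: marker pen lying on the bench, black with a red cap, 140 mm long, 14 mm thick. Origin: centre of its underside. To be left alone.
- mixing_lid: Bystander: off-white round mixing lid from which the clamps were taken, lying flat, 176 mm across, with a drive wheel on top at 50 mm and a spout and lever that reach 120 mm from its centre; 66 mm high in all. Origin: centre of its underside. To be left alone.

How it is judged:
On the way, in this order (a step that is already met when the one before it is completed fails the run):
1. all four clamps lie in the wash basket (x of clamp0 in the frame of basket between -0.083 and 0.083 m and y of clamp0 in the frame of basket between -0.103 and 0.103 m and z of clamp0 in the frame of basket between 0.005 and 0.092 m and x of clamp1 in the frame of basket between -0.083 and 0.083 m and y of clamp1 in the frame of basket between -0.103 and 0.103 m and z of clamp1 in the frame of basket between 0.005 and 0.092 m and x of clamp2 in the frame of basket between -0.083 and 0.083 m and y of clamp2 in the frame of basket between -0.103 and 0.103 m and z of clamp2 in the frame of basket between 0.005 and 0.092 m and x of clamp3 in the frame of basket between -0.083 and 0.083 m and y of clamp3 in the frame of basket between -0.103 and 0.103 m and z of clamp3 in the frame of basket between 0.005 and 0.092 m), for 0.2 s.
2. the empty tray stands flat in the middle of its mat (x of tray in the frame of mat between -0.06 and 0.06 m and y of tray in the frame of mat between -0.05 and 0.05 m and z of tray in the frame of mat between -0.002 and 0.009 m and angle between tray's own z axis and vertical below 0.06 rad), for 0.2 s.
At the end, for the whole second after the job is handed in: All four clamps are at rest inside the basket, below its rim; the lid is shut (within 0.05 rad, some 10 mm at the tab); the tray stands level (within 3.4 degrees) and at rest on its mat, its centre within 60 mm lengthwise and 50 mm crosswise of the mat's centre, any way round (all of step 1 and all of step 2 and value of joint lid below 0.05 rad and linear speed of each of clamp0, clamp1, clamp2, clamp3, tray below 0.03 m/s); the robot touches nothing.
It fails at once if the gripper touched a clamp (more than 1 N) (contact force between the fingers and clamp0 above 1 N or contact force between the fingers and clamp1 above 1 N or contact force between the fingers and clamp2 above 1 N or contact force between the fingers and clamp3 above 1 N).
It fails at once if a clamp was flung or fell from a height (faster than 2.5 m/s) (linear speed of any of clamp0, clamp1, clamp2, clamp3 above 2.5 m/s).
It fails at once if a bystander was moved by more than 30 mm (distance of any of cup_blue, cup_clear, marker, mixing_lid from where it was at the start of the episode above 0.03 m).
It also fails if it takes over 72 s, if anything falls off the work surface, if the arm or the gripper's body presses on something with over 40 N, if the wrist force passes 120 N, or if a joint passes its speed limit or range.

## Working session

There is one attempt and no reset: what is moved stays moved. The work goes in short steps, Python scripts to look and compute and a tool call to move; the robot and the scene stay as the last step left them, time stands still between calls to the robot, and variables do not carry over. Pictures are saved under pics/ and viewed, at most 10 in all, crops included, and the job is handed in when it is done.

Besides the shell and the picture viewer there is one more tool, called after ">>>" by a JSON object that holds its "api" and its "payload". play_rows: Moves the arm, as the interface text tells. Shifts and turns lie within -1 to 1; 1 stands for 0.2 m of shift or pi/2 rad of turn. Its arguments: {"type":"object","properties":{"commands":{"type":"array","items":{"type":"array","items":{"type":"array","items":{"type":"number","minimum":-1,"maximum":1}}}},"grip_force":{"type":"number"}},"required":["commands"]}

```bash
mkdir -p pics
cat > h.py <<'E'
import numpy as np, cv2
from bench import get_obs, viewer, r
def K(f):
    F=200/np.tan(np.radians(f['fovy'])/2); return F,f['cx'],f['cy']
def ray(f,u,v,tcp=None):
    F,cx,cy=K(f); d=np.array([(u-cx)/F,-(v-cy)/F,-1.])
    if 'world_to_cam' in f: M=np.linalg.inv(np.array(f['world_to_cam']))
    else:
        M=np.eye(4);M[:3,:3]=cv2.Rodrigues(np.array(tcp['orientation'],float))[0];M[:3,3]=tcp['tcp_pos'];M=M@np.array(f['hand_eye'])
    return M[:3,3],M[:3,:3]@d
def atz(f,u,v,z,tcp=None):
    o,d=ray(f,u,v,tcp); return o+d*(z-o[2])/d[2]
def proj(f,p):
    F,cx,cy=K(f); c=(np.array(f['world_to_cam'])@np.append(p,1))[:3]; return np.array([cx-F*c[0]/c[2],cy+F*c[1]/c[2]])
def save(f,n): cv2.imwrite('pics/'+n,f['pixels'][:,:,::-1])
E
python3 - <<'E'
from h import *
np.set_printoptions(precision=3,suppress=True)
o=get_obs(); print(o)
for n in ('scene','top'):
    f=viewer.grab_frame(n); save(f,n+'0.png'); print(n,f['fovy'],[k for k in f],np.linalg.inv(f['world_to_cam'])[:3,3])
    for t in ['tray','mat','basket','lid','lid_tab','tray_grip','cup_blue','cup_clear','marker','mixing_lid']:
        l=viewer.trace(f,t)
        print(t,[(round(x['score'],2),[int(a) for a in x['rect']]) for x in l[:2]])
E
```

```text
{'clock': 0.0, 'joints': array([ 1.154,  0.478,  0.022,  1.556, -0.011,  1.109, -0.083]), 'qvel': array([-0.   , -0.001,  0.001,  0.001,  0.001,  0.   ,  0.001]), 'tau': array([ -0.001, -59.645,   1.607, -28.12 ,   0.012,   0.009,   0.   ]), 'tcp_pos': array([ 0.205, -0.642,  0.23 ]), 'orientation': array([-3.102, -0.483,  0.001]), 'contact_force': array([-0.841, -0.585, -0.28 ]), 'moment': array([ 0.006, -0.019,  0.086]), 'gripper_force': 0.0, 'grip_width': 0.08551064604704113}
scene 45.86015626317672 ['pixels', 'fovy', 'cx', 'cy', 'world_to_cam', 'shot'] [1.09  0.738 1.038]
tray [(0.64, [368, 223, 376, 256]), (0.58, [359, 262, 444, 337])]
mat [(0.71, [342, 262, 478, 361])]
basket [(0.79, [277, 131, 376, 236])]
lid [(0.7, [280, 130, 323, 209])]
lid_tab [(0.83, [281, 129, 323, 206])]
tray_grip [(0.8, [364, 263, 445, 332])]
cup_blue [(0.62, [285, 256, 322, 309]), (0.26, [361, 264, 448, 336])]
cup_clear [(0.78, [260, 227, 297, 270])]
marker [(0.73, [367, 222, 377, 258]), (0.4, [281, 130, 324, 208])]
mixing_lid [(0.57, [299, 124, 329, 160])]
top 56.505089950593785 ['pixels', 'fovy', 'cx', 'cy', 'world_to_cam', 'shot'] [ 0.428 -0.105  1.008]
tray [(0.75, [133, 163, 211, 248]), (0.47, [120, 161, 228, 280])]
mat [(0.88, [121, 162, 230, 280])]
basket [(0.76, [294, 154, 403, 266])]
lid [(0.7, [303, 154, 405, 186]), (0.42, [296, 156, 402, 269])]
lid_tab [(0.63, [300, 158, 404, 186])]
tray_grip [(0.57, [135, 163, 210, 249])]
cup_blue [(0.87, [208, 101, 250, 143])]
cup_clear [(0.94, [268, 99, 309, 150]), (0.71, [165, 215, 186, 239])]
marker [(0.81, [235, 219, 287, 244]), (0.71, [135, 166, 209, 249])]
mixing_lid [(0.85, [421, 218, 497, 285])]
```

```bash
cd pics; python3 -c "
import cv2
a=cv2.imread('top0.png')[80:310,100:520];cv2.imwrite('t.png',cv2.resize(a,(798,437),interpolation=cv2.INTER_CUBIC))
a=cv2.imread('scene0.png')[100:380,240:520];cv2.imwrite('s.png',cv2.resize(a,(600,600),interpolation=cv2.INTER_CUBIC))"
```

```text
(no output)
```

View pics/t.png

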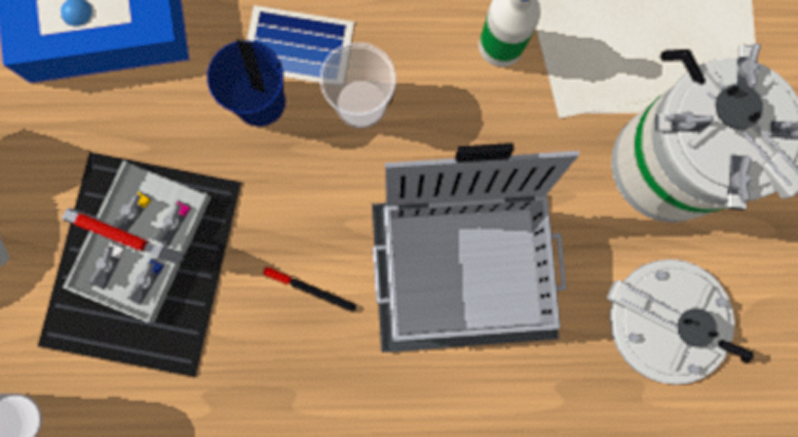

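View pics/s.png

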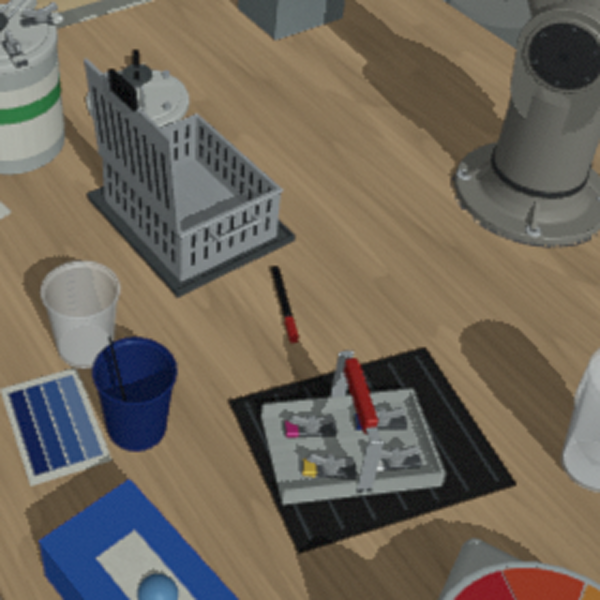

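```bash
cat > m.py <<'E'
from h import *
np.set_printoptions(precision=3,suppress=True)
from scipy.optimize import minimize
def rect(a,b,z,x,y,t,cx=0,cy=0):
    R=np.array([[np.cos(t),-np.sin(t)],[np.sin(t),np.cos(t)]])
    P=np.array([[a,b],[-a,b],[-a,-b],[a,-b]])/2+[cx,cy]
    return [np.append(R@p+[x,y],z) for p in P]
def poly(f,pts): return np.array([proj(f,p) for p in pts])
E
python3 - <<'E'
from m import *
f=viewer.grab_frame('top'); g=viewer.grab_frame('scene')
def red(f):
    h=cv2.cvtColor(f['pixels'],cv2.COLOR_RGB2HSV).astype(int)
    m=((h[...,0]<8)|(h[...,0]>172))&(h[...,1]>170)&(h[...,2]>120)
    return m
for F,n in ((f,'top'),(g,'scene')):
    n_,lab,st,c=cv2.connectedComponentsWithStats(red(F).astype(np.uint8))
    for i in range(1,n_):
        if st[i,4]>25: print(n,st[i],c[i],atz(F,*c[i],.115))
m=viewer.trace(f,'mat')[0]['pixels'].astype(np.uint8)
t=viewer.trace(f,'tray')[0]['pixels'].astype(np.uint8)
hull=cv2.convexHull(cv2.findContours(m|t,0,1)[0][0])
for nm,mm,z in (('mat',m|t,.004),):
    c=max(cv2.findContours(mm,0,1)[0],key=cv2.contourArea).reshape(-1,2)
    w=np.array([atz(f,*p,z)[:2]*1000 for p in c],np.float32); print(nm,cv2.minAreaRect(w))
# mat fit by IoU in top and scene
def iou(F,mask,pl):
    a=np.zeros(mask.shape,np.uint8); cv2.fillPoly(a,[np.round(pl*16).astype(np.int32)],255,cv2.LINE_AA,4)
    a=a/255.; return np.minimum(a,mask).sum()/np.maximum(a,mask).sum()
fill=np.zeros_like(m);cv2.fillConvexPoly(fill,hull,1)
best=minimize(lambda v:-iou(f,fill,poly(f,rect(.28,.22,.004,*v))),[.42,.3,-.4],method='Nelder-Mead',options=dict(initial_simplex=[[.42,.3,-.4],[.46,.3,-.4],[.42,.34,-.4],[.42,.3,-.2]]))
print('mat',best.x,best.fun)
# basket: corners guess from view (rim, z .097)
for u,v in ((392,338),(556,328),(545,200),(388,207),(383,350),(560,340)):
    print('b',atz(f,100+u/1.9,80+v/1.9,.097),atz(f,100+u/1.9,80+v/1.9,.012))
# overlays
a=f['pixels'][:,:,::-1].copy()
cv2.imwrite('pics/bz.png',cv2.resize(a[140:280,280:420],(600,600),interpolation=cv2.INTER_CUBIC))
E
```

```text
top [ 404    0  129   57 6214] [473.981  29.141] [ 0.987 -0.562  0.115]
top [ 33 171  33  31 660] [ 51.889 187.283] [0.58  0.485 0.115]
top [139 193  37  18 229] [156.729 201.406] [0.543 0.24  0.115]
top [ 27 195  36  34 529] [ 42.73  209.921] [0.527 0.502 0.115]
top [239 221  14   9  67] [245.448 224.597] [0.485 0.031 0.115]
scene [403 267  13  32 130] [409.023 282.569] [0.538 0.236 0.115]
scene [ 448  366   64   34 1561] [482.094 382.479] [0.568 0.512 0.115]
mat ((513.3255615234375, 239.81407165527344), (232.904296875, 281.19464111328125), 78.03888702392578)
mat [ 0.512  0.237 -0.198] -0.9658235175655828
b [ 0.403 -0.113  0.097] [ 0.401 -0.114  0.012]
b [ 0.411 -0.324  0.097] [ 0.41  -0.345  0.012]
b [ 0.578 -0.317  0.097] [ 0.592 -0.337  0.012]
b [ 0.572 -0.111  0.097] [ 0.585 -0.111  0.012]
b [ 0.388 -0.102  0.097] [ 0.384 -0.101  0.012]
b [ 0.396 -0.329  0.097] [ 0.393 -0.349  0.012]
```

View pics/bz.png

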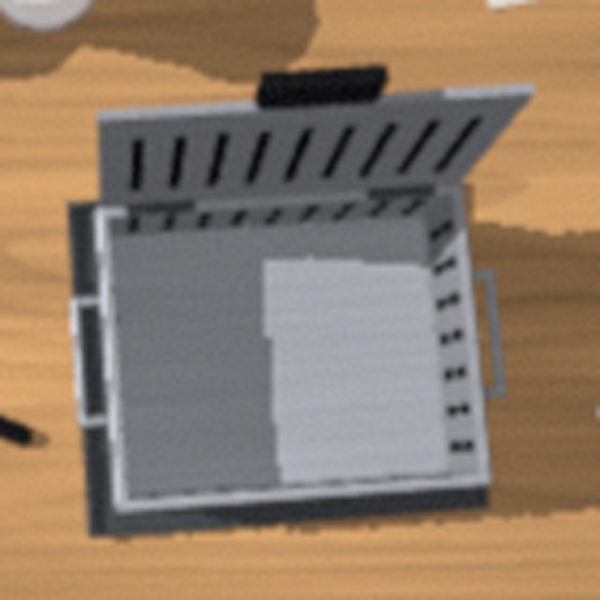

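Run:
```python
from m import *
f=viewer.grab_frame('top')
P=[atz(f,280+u/4.286,140+v/4.286,.097) for u,v in ((115,510),(492,488),(97,207),(468,185))]
P=np.array(P);print(P, np.linalg.norm(P[0]-P[1]),np.linalg.norm(P[0]-P[2]))
d=P[0]-P[1];print('yaw',np.arctan2(-d[0],d[1]),'centre',P.mean(0))
h=cv2.cvtColor(f['pixels'],cv2.COLOR_RGB2HSV).astype(int)
m=((h[...,0]<8)|(h[...,0]>172))&(h[...,1]>150)&(h[...,2]>90)
m[:190]=0;m[214:]=0;m[:,:130]=0;m[:,185:]=0
v,u=np.nonzero(m); w=np.array([atz(f,a,b,.122)[:2] for a,b in zip(u,v)],np.float32)
(c,s,a)=cv2.minAreaRect(w*1000);print('grip',c,s,a); 
C=np.cov(w.T);e,V=np.linalg.eigh(C);d=V[:,1]*np.sign(V[1,1]);print('tray yaw',np.arctan2(-d[0],d[1]),w.mean(0),len(u))
# clamps coloured ends & tray bounds
for t in ['clamp0','clamp1','clamp2','clamp3']:
    l=viewer.trace(f,t); 
    for x in l[:1]:
        vv,uu=np.nonzero(x['pixels']);print(t,round(x['score'],2),atz(f,uu.mean(),vv.mean(),.02)[:2])
t=viewer.trace(f,'tray_grip')[0]['pixels'].astype(np.uint8)
c=max(cv2.findContours(t,0,1)[0],key=cv2.contourArea).reshape(-1,2)
print('tray',cv2.minAreaRect(np.array([atz(f,*p,.025)[:2]*1000 for p in c],np.float32)))
# lid tab ends: top image
g=viewer.grab_frame('scene')
def black(F,box):
    a=F['pixels'].max(2)<50; M=np.zeros_like(a); x0,y0,x1,y1=box; M[y0:y1,x0:x1]=a[y0:y1,x0:x1]
    v,u=np.nonzero(M); return u.mean(),v.mean(),len(u)
bt=black(f,(338,153,372,166)); bs=black(g,(285,128,308,152)); print(bt,bs)
o1,d1=ray(f,*bt[:2]);o2,d2=ray(g,*bs[:2])
k=np.linalg.lstsq(np.c_[d1,-d2],o2-o1,rcond=None)[0];print('tab',o1+d1*k[0],o2+d2*k[1])
```

```text
[[ 0.4   -0.114  0.097]
 [ 0.408 -0.329  0.097]
 [ 0.573 -0.107  0.097]
 [ 0.583 -0.323  0.097]] 0.21507988133956205 0.173133082124209
yaw 0.036904302115063944 centre [ 0.491 -0.218  0.097]
grip (541.6873168945312, 234.89492797851562) (90.64250946044922, 16.033720016479492) 67.83619689941406
tray yaw -0.38975630711518794 [0.542 0.237] 243
clamp0 0.7 [0.509 0.276]
clamp1 0.7 [0.509 0.276]
clamp2 0.7 [0.509 0.276]
clamp3 0.7 [0.509 0.276]
tray ((547.0031127929688, 252.0061798095703), (178.34388732910156, 191.32704162597656), 67.0040283203125)
(np.float64(354.32579185520365), np.float64(160.05429864253395), 221) (np.float64(297.42424242424244), np.float64(140.47878787878787), 165)
tab [ 0.599 -0.21   0.284] [ 0.599 -0.21   0.284]
```

```bash
cat >> h.py <<'E'
def rel(x,y,z,ty=None):
    "row numbers to world x,y,z and tool-y yaw ty"
    o=get_obs();R=cv2.Rodrigues(np.array(o['orientation'],float))[0]
    s=R.T@(np.array([x,y,z])-o['tcp_pos'])/.2
    c=np.arctan2(R[1,1],R[0,1]); t=0 if ty is None else -((ty-c+np.pi)%(2*np.pi)-np.pi)/(np.pi/2)
    print(np.round(s,3),round(t,3),'yaw_y',round(c,3))
E
python3 - <<'E'
from h import *
rel(.45,-.2,.25);rel(.5415,.236,.21,-.39)
E
```

```text
[ 1.84  -1.739 -0.093] 0 yaw_y -1.262
[ 2.938 -3.677  0.107] -0.555 yaw_y -1.262
```

>>> {"api": "play_rows", "payload": {"commands": [[[-1,1,-0.95,-0.1,0],[-1,1,-0.95,-0.1,0],[-1,1,-0.95,-0.1,0],[-1,1,-0.95,-0.1,0],[-1,1,-0.95,-0.1,0],[-1,1,-0.95,-0.1,0],[-1,1,-0.95,-0.1,0]]]}}

```text
clock: 2.23
tcp_pos: [0.3402, -0.3973, 0.2519]
orientation: [-3.103, -0.489, -0.002]
contact_force: [1.0, 0.6, -0.4]
grip_width: 0.0854
gripper_force: 0.0
```

>>> {"api": "play_rows", "payload": {"commands": [[[-1,0.97,-1,0,-0.1],[-1,0.97,-1,0,-0.2],[-1,0.97,-1,0,-0.3],[-1,0.97,-1,0,-0.4],[-1,0.97,-1,0,-0.5],[-1,0.97,-1,0,-0.55],[-1,0.97,-1,0,-0.55]]]}}

```text
clock: 2.82
tcp_pos: [0.4635, -0.1478, 0.2519]
orientation: [2.608, 1.751, 0.003]
contact_force: [-0.1, -0.6, 0.3]
grip_width: 0.0856
gripper_force: 0.0
```

Run:
```python
from h import *
print(get_obs()['tcp_pos'],get_obs()['clock'])
rel(.5415,.236,.21,-.39)
```

```text
[ 0.46346721 -0.14776977  0.25188235] 2.8167
[ 1.923 -0.366  0.211] 0.001 yaw_y -0.388
```

>>> {"api": "play_rows", "payload": {"commands": [[[-1,1,-0.19,0.1,0],[-1,1,-0.19,0.1,0],[-1,1,-0.19,0.1,0],[-1,1,-0.19,0.1,0],[-1,1,-0.19,0.1,0],[-1,1,-0.19,0.1,0]]]}}

```text
clock: 3.32
tcp_pos: [0.505, 0.0563, 0.2315]
orientation: [-2.605, -1.751, -0.006]
contact_force: [0.5, 0.2, 0.5]
grip_width: 0.0855
gripper_force: 0.0
```

>>> {"api": "play_rows", "payload": {"commands": [[[-1,0.92,-0.18,0.1,0],[-1,0.92,-0.18,0.1,0],[-1,0.92,-0.18,0.1,0],[-1,0.92,-0.18,0.1,0],[-1,0.92,-0.18,0.1,0],[-1,0.92,-0.18,0.1,0],[-1,0.92,-0.18,0.1,0]]]}}

```text
clock: 3.9
tcp_pos: [0.5423, 0.2321, 0.211]
orientation: [-2.614, -1.742, 0.001]
contact_force: [0.1, -0.6, -0.8]
grip_width: 0.0856
gripper_force: 0.0
```

Run:
```python
from h import *
np.set_printoptions(precision=3,suppress=True)
o=get_obs();f=viewer.grab_frame('wrist');save(f,'w1.png')
print(f['hand_eye'])
h=cv2.cvtColor(f['pixels'],cv2.COLOR_RGB2HSV).astype(int)
m=((h[...,0]<8)|(h[...,0]>172))&(h[...,1]>150)&(h[...,2]>80)
n,l,s,c=cv2.connectedComponentsWithStats(m.astype(np.uint8));i=1+np.argmax(s[1:,4]);print(s[i])
v,u=np.nonzero(l==i);w=np.array([atz(f,a,b,.125,o)[:2] for a,b in zip(u,v)],np.float32)
print(cv2.minAreaRect(w*1000)); rel(.5415,.236,.093,-.39)
```

```text
[[ 0.     0.966  0.259  0.064]
 [ 1.    -0.001  0.001 -0.001]
 [ 0.001  0.259 -0.966 -0.144]
 [ 0.     0.     0.     1.   ]]
[ 313  147   18  104 1800]
((540.1871337890625, 237.27178955078125), (89.63128662109375, 14.381269454956055), 66.75871276855469)
[ 0.025 -0.016  0.59 ] -0.005 yaw_y -0.398
```

View pics/w1.png

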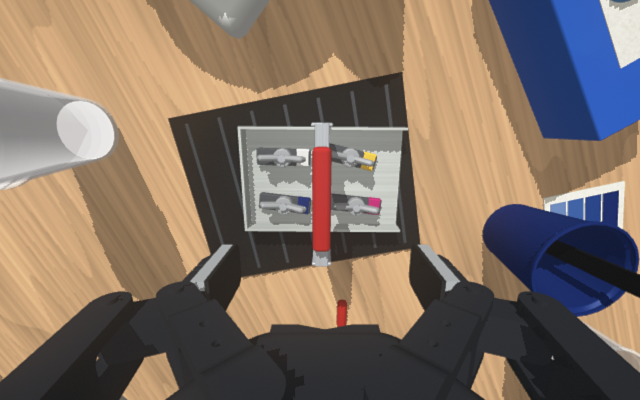

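>>> {"api": "play_rows", "payload": {"commands": [[[-1,0.018,-0.015,0.2,0],[-1,0.018,-0.015,0.36,0],[-1,0.018,-0.015,0.48,0],[-1,0.018,-0.015,0.55,0],[-1,0.018,-0.015,0.595,0],[-1,0.018,-0.015,0.595,0],[1,0.018,-0.015,0.595,0],[1,0.018,-0.015,0.595,0],[1,0.018,-0.015,0.595,0],[1,0.018,-0.015,0.595,0],[1,0.018,-0.015,0.595,0],[1,0.018,-0.015,0.595,0]]], "grip_force": 40}}

```text
clock: 4.95
tcp_pos: [0.5416, 0.2356, 0.093]
orientation: [2.617, 1.738, 0.002]
contact_force: [0.5, -1.2, -1.3]
grip_width: 0.0151
gripper_force: 39.2
```

>>> {"api": "play_rows", "payload": {"commands": [[[1,0,0,0,0],[1,0,0,0,0],[1,0,0,0,0],[1,0,0,0,0],[1,0,0,0,0]]]}}

```text
clock: 5.37
tcp_pos: [0.5416, 0.2356, 0.093]
orientation: [2.617, 1.738, 0.001]
contact_force: [-1.0, 0.4, 5.8]
grip_width: 0.0151
gripper_force: 40.4
```

>>> {"api": "play_rows", "payload": {"commands": [[[1,0,0,-0.03,0],[1,0,0,-0.08,0],[1,0,0,-0.14,0],[1,0,0,-0.21,0],[1,0,0,-0.28,0],[1,0,0,-0.35,0],[1,0,0,-0.42,0],[1,0,0,-0.49,0],[1,0,0,-0.56,0],[1,0,0,-0.62,0],[1,0,0,-0.66,0],[1,0,0,-0.68,0]]]}}

```text
clock: 6.37
tcp_pos: [0.5417, 0.2357, 0.23]
orientation: [2.616, 1.738, 0.003]
contact_force: [-0.0, 1.5, -4.0]
grip_width: 0.0156
gripper_force: 39.2
```

Run:
```python
from h import *
np.set_printoptions(precision=3,suppress=True)
f=viewer.grab_frame('scene');save(f,'a.png')
cv2.imwrite('pics/lift.png',cv2.resize(f['pixels'][120:380,260:520,::-1],(560,560)))
b,yaw=np.array([.491,-.218]),.037
# rim inner edge of +y side: basket y=+.101 ; flat s=.055 -> grip at basket y=.101-.055
c,s=np.cos(yaw),np.sin(yaw);W=lambda x,y:b+np.array([c*x-s*y,s*x+c*y])
print(W(0,.046),W(0,.101-.104),W(0,.2)); p=W(0,.1); rel(p[0],p[1],.229,-np.pi/2+yaw)
print(get_obs()['contact_force'],get_obs()['moment'],get_obs()['grip_width'])
```

```text
[ 0.489 -0.172] [ 0.491 -0.221] [ 0.484 -0.018]
[-1.736  0.435  0.003] 0.723 yaw_y -0.398
[ 1.43   0.512 -3.646] [ 0.03  -0.086  0.035] 0.015389719864260576
```

View pics/lift.png

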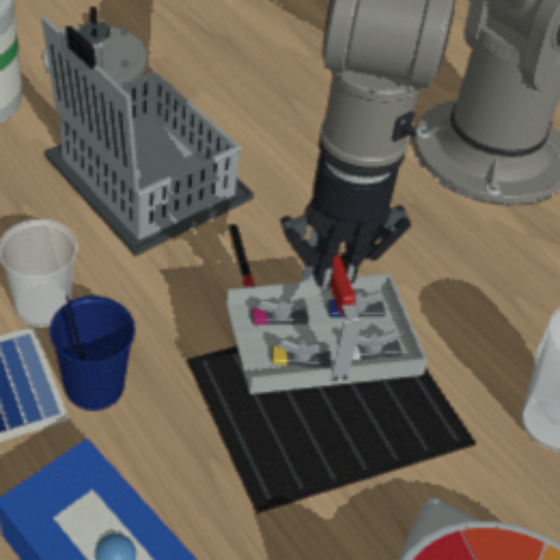

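>>> {"api": "play_rows", "payload": {"commands": [[[1,-0.02,0.01,-0.01,0.0],[1,-0.07,0.02,-0.02,0.02],[1,-0.14,0.04,-0.04,0.04],[1,-0.21,0.06,-0.05,0.07],[1,-0.28,0.08,-0.05,0.1],[1,-0.35,0.1,-0.05,0.13],[1,-0.42,0.12,-0.05,0.16],[1,-0.49,0.14,-0.05,0.19],[1,-0.56,0.16,-0.05,0.22],[1,-0.63,0.18,-0.05,0.25],[1,-0.69,0.19,-0.05,0.27],[1,-0.74,0.2,-0.05,0.28]]]}}

```text
clock: 7.42
tcp_pos: [0.5204, 0.0817, 0.2383]
orientation: [2.935, 1.12, -0.0]
contact_force: [-0.2, 0.1, -3.4]
grip_width: 0.015
gripper_force: 39.2
```

Run:
```python
from h import *
rel(.4873,-.118,.235,-np.pi/2+.037)
```

```text
[-0.789  0.634  0.017] 0.441 yaw_y -0.842
```

>>> {"api": "play_rows", "payload": {"commands": [[[1,-0.02,0.02,0,0.01],[1,-0.06,0.05,0,0.03],[1,-0.12,0.09,0,0.06],[1,-0.18,0.14,0,0.1],[1,-0.24,0.19,0,0.14],[1,-0.3,0.24,0,0.18],[1,-0.36,0.29,0,0.22],[1,-0.42,0.34,0,0.26],[1,-0.48,0.39,0,0.3],[1,-0.53,0.43,0,0.33],[1,-0.57,0.46,0,0.36],[1,-0.59,0.48,0,0.37]]]}}

```text
clock: 8.42
tcp_pos: [0.498, -0.0541, 0.2398]
orientation: [-3.116, -0.251, -0.005]
contact_force: [-4.5, 35.2, 6.6]
grip_width: 0.0156
gripper_force: 168.2
```

Run:
```python
from h import *
rel(.489,-.172,.21,-np.pi/2+.037)
```

```text
[-0.139  0.577  0.139] 0.079 yaw_y -1.41
```

>>> {"api": "play_rows", "payload": {"commands": [[[1,0,-0.02,0,0],[1,0,-0.04,0,0],[1,-0.02,-0.06,0,0],[1,-0.05,-0.09,0,0],[1,-0.08,-0.12,0,0],[1,-0.08,-0.12,0,0]]]}}

```text
clock: 8.92
tcp_pos: [0.4776, -0.0393, 0.2385]
orientation: [-3.125, -0.247, -0.003]
contact_force: [0.6, 14.6, -2.0]
grip_width: 0.0155
gripper_force: 89.8
```

Run:
```python
from h import *
f=viewer.grab_frame('scene');g=viewer.grab_frame('top')
cv2.imwrite('pics/back.png',np.hstack([cv2.resize(f['pixels'][80:280,240:440,::-1],(400,400)),cv2.resize(g['pixels'][110:310,240:440,::-1],(400,400))]))
```

```text
(no output)
```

View pics/back.png

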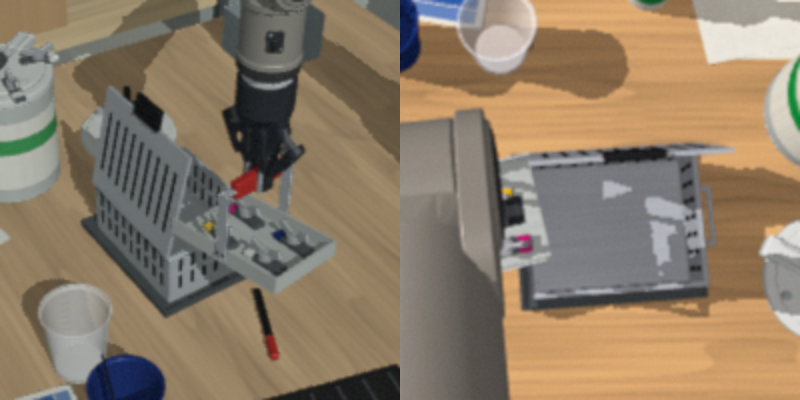

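>>> {"api": "play_rows", "payload": {"commands": [[[1,0,-0.02,0,0],[1,0.01,-0.05,0,0],[1,0.01,-0.09,0,0],[1,0.02,-0.13,0,0],[1,0.02,-0.17,0,0],[1,0.03,-0.2,0,0],[1,0.03,-0.2,0,0]]]}}

```text
clock: 9.6
tcp_pos: [0.4777, -0.0039, 0.2383]
orientation: [-3.132, -0.24, -0.0]
contact_force: [-0.0, 0.1, -3.5]
grip_width: 0.0154
gripper_force: 39.3
```

Run:
```python
from h import *
print(get_obs()['contact_force'],get_obs()['moment'])
f=viewer.grab_frame('scene');g=viewer.grab_frame('top')
cv2.imwrite('pics/back2.png',np.hstack([cv2.resize(f['pixels'][80:280,240:440,::-1],(400,400)),cv2.resize(g['pixels'][110:310,240:440,::-1],(400,400))]))
```

```text
[-0.02757466  0.13889146 -3.45913924] [ 0.00175777 -0.05563294 -0.01150276]
```

View pics/back2.png

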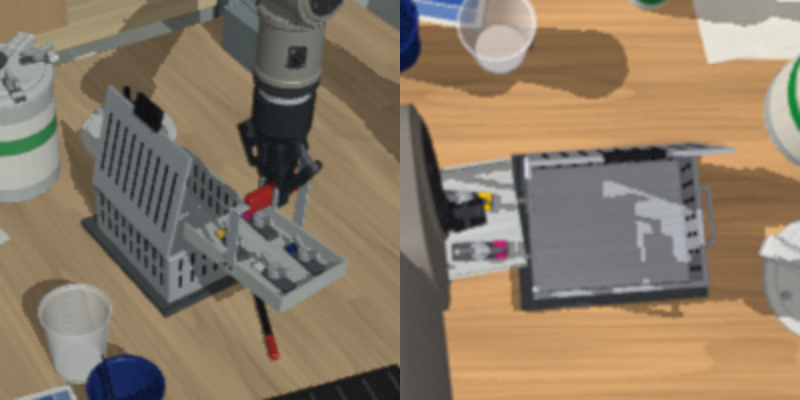

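Run:
```python
from m import *
f=viewer.grab_frame('top'); g=viewer.grab_frame('scene')
def black(F,box):
    a=F['pixels'].max(2)<50; M=np.zeros_like(a,np.uint8); x0,y0,x1,y1=box; M[y0:y1,x0:x1]=a[y0:y1,x0:x1]
    n,l,s,c=cv2.connectedComponentsWithStats(M);i=1+np.argmax(s[1:,4]);print(s[i],c[i]);return c[i]
bt=black(f,(330,175,385,200)); bs=black(g,(295,120,325,150))
o1,d1=ray(f,*bt);o2,d2=ray(g,*bs)
k=np.linalg.lstsq(np.c_[d1,-d2],o2-o1,rcond=None)[0];print('tab',o1+d1*k[0],o2+d2*k[1])
# lid free-edge ends: scene left-top corner px (112,88)->, (187,150)
for u,v in ((112,88),(187,150)): 
    U,V=240+u/2,80+v/2; o,d=ray(g,U,V)
    print([np.round(o+d*(z-o[2])/d[2],3) for z in (.255,.27)])
# tray: mouth corners in top (525,160),(523,268)
z=.238-.089
for u,v in ((523,158),(523,266),(446,166),(450,278)): print('tray',atz(f,240+u/2-200,110+v/2,z+.003))
print(get_obs()['tcp_pos'])
w=viewer.grab_frame('wrist'); o=get_obs(); np.save('w2.npy',w['pixels']); save(w,'w2.png')
rel(.48,-.172,.21,-np.pi/2+.037)
```

```text
[341 184  32   8 162] [356.796 187.16 ]
[307 127  14  19 161] [313.54 135.72]
tab [ 0.545 -0.214  0.278] [ 0.546 -0.215  0.278]
[array([ 0.544, -0.322,  0.255]), array([ 0.555, -0.302,  0.27 ])]
[array([ 0.528, -0.137,  0.255]), array([ 0.538, -0.12 ,  0.27 ])]
tray [ 0.563 -0.104  0.152]
tray [ 0.438 -0.102  0.152]
tray [ 0.555 -0.015  0.152]
tray [ 0.426 -0.019  0.152]
[ 0.478 -0.006  0.238]
[-0.113  0.823  0.141] 0.072 yaw_y -1.42
```

View pics/w2.png

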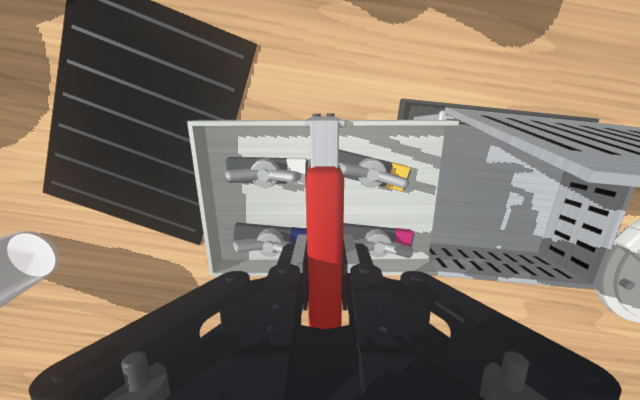

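Run:
```python
from h import *
rel(.472,0,.2,-np.pi/2+.037)
```

```text
[-0.024 -0.033  0.191] 0.072 yaw_y -1.42
```

>>> {"api": "play_rows", "payload": {"commands": [[[1,0,-0.01,0.02,0.01],[1,-0.01,-0.02,0.06,0.03],[1,-0.02,-0.03,0.1,0.05],[1,-0.025,-0.03,0.14,0.07],[1,-0.025,-0.03,0.17,0.072],[1,-0.025,-0.03,0.19,0.072],[1,-0.025,-0.03,0.19,0.072]]]}}

```text
clock: 10.43
tcp_pos: [0.4714, -0.0001, 0.1994]
orientation: [3.141, 0.061, -0.002]
contact_force: [-0.5, -0.7, -3.3]
grip_width: 0.015
gripper_force: 39.3
```

Run:
```python
from h import *
f=viewer.grab_frame('top')
z=.2-.089
# bright tray mouth edges: print the tray trace near mouth
l=viewer.trace(f,'tray')
for x in l[:2]:
    m=x['pixels'];print(round(x['score'],2),x['rect'])
v,u=np.nonzero(l[0]['pixels'])
for c in range(int(u.max())-12,int(u.max())+1,3):
    vv=v[u==c]; print(c,len(vv),atz(f,c,vv.min(),z+.025)[:2].round(3),atz(f,c,vv.max()+1,z+.025)[:2].round(3))
rel(.472+.0055,-.172,.2,-np.pi/2+.037); print(get_obs()['tcp_pos'])
```

```text
0.65 [261.2, 197.2, 299.2, 251.6]
287 44 [ 0.542 -0.069] [ 0.418 -0.068]
290 45 [ 0.542 -0.076] [ 0.418 -0.075]
293 54 [ 0.544 -0.084] [ 0.418 -0.082]
296 53 [ 0.544 -0.091] [ 0.42  -0.089]
299 10 [ 0.448 -0.096] [ 0.425 -0.096]
[-0.006  0.86   0.002] 0.001 yaw_y -1.532
[ 4.72107958e-01 -8.24526398e-06  2.00394088e-01]
```

>>> {"api": "play_rows", "payload": {"commands": [[[1,0,0.02,0,0],[1,0,0.06,0,0],[1,0,0.12,0,0],[1,0,0.18,0,0],[1,-0.01,0.25,0,0],[1,-0.01,0.32,0,0],[1,-0.02,0.39,0,0],[1,-0.02,0.46,0,0],[1,-0.02,0.53,0,0],[1,-0.02,0.59,0,0],[1,-0.02,0.63,0,0],[1,-0.02,0.65,0,0]]]}}

```text
clock: 11.53
tcp_pos: [0.4728, -0.132, 0.2005]
orientation: [3.14, 0.057, 0.001]
contact_force: [-0.1, -0.4, -3.5]
grip_width: 0.0156
gripper_force: 39.3
```

>>> {"api": "play_rows", "payload": {"commands": [[[1,0,0.03,0,0],[1,0,0.08,0,0],[1,0,0.13,0,0],[1,0,0.18,0,0],[1,0,0.21,0,0],[1,0,0.22,0,0],[1,0,0.22,0,0]]]}}

```text
clock: 12.12
tcp_pos: [0.4745, -0.1747, 0.2002]
orientation: [3.141, 0.059, -0.0]
contact_force: [-0.6, -0.3, -3.5]
grip_width: 0.0153
gripper_force: 39.3
```

>>> {"api": "play_rows", "payload": {"commands": [[[1,0,0,0.02,0],[1,0,0,0.04,0],[1,0,0,0.06,0],[1,0,0,0.07,0],[1,0,0,0.075,0],[1,0,0,0.075,0]]], "grip_force": 20}}

```text
clock: 12.62
tcp_pos: [0.4778, -0.174, 0.1874]
orientation: [3.14, 0.061, 0.01]
contact_force: [2.1, -0.3, 8.9]
grip_width: 0.0154
gripper_force: 43.9
```

>>> {"api": "play_rows", "payload": {"commands": [[[1,0,0.01,0.02,0],[1,0,0.02,0.035,0],[1,0,0.03,0.045,0],[1,0,0.03,0.045,0]]]}}

```text
clock: 12.95
tcp_pos: [0.4806, -0.1814, 0.1816]
orientation: [3.138, 0.057, 0.02]
contact_force: [-0.5, -3.4, 27.5]
grip_width: 0.0156
gripper_force: 91.5
```

Run:
```python
from h import *
np.set_printoptions(precision=3,suppress=True)
o=get_obs();print(o['contact_force'],o['moment'],o['tcp_pos'],o['grip_width'],o['gripper_force'])
f=viewer.grab_frame('scene');g=viewer.grab_frame('wrist')
cv2.imwrite('pics/press.png',np.hstack([cv2.resize(f['pixels'][90:270,250:430,::-1],(400,400)),cv2.resize(g['pixels'][:,:,::-1],(400,250))[:,:].repeat(1,0) if 0 else cv2.resize(g['pixels'][:,120:520,::-1],(400,400))]))
```

```text
[-0.516 -3.429 27.522] [ 1.13   0.032 -0.141] [ 0.481 -0.181  0.182] 0.015594590923201023 91.50050008669496
```

View pics/press.png

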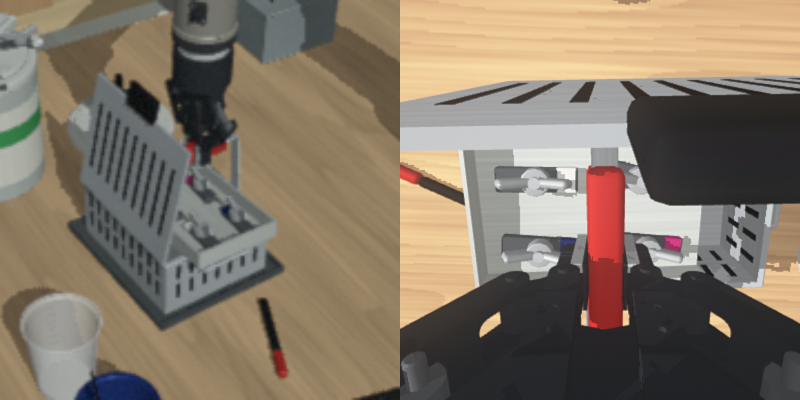

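>>> {"api": "play_rows", "payload": {"commands": [[[0.65,0,0,0,0],[0.6,0,0.02,0.01,0],[0.56,0,0.03,0.02,0],[0.56,0,0.04,0.03,0]]]}}

```text
clock: 13.38
tcp_pos: [0.4806, -0.1905, 0.1744]
orientation: [3.136, 0.059, 0.019]
contact_force: [5.6, -6.9, 17.2]
grip_width: 0.0188
gripper_force: 32.9
```

>>> {"api": "play_rows", "payload": {"commands": [[[0.53,0,0.025,0.02,0],[0.5,0,0.05,0.035,0],[0.47,0,0.07,0.05,0],[0.45,0,0.085,0.06,0],[0.45,0,0.085,0.06,0]]]}}

```text
clock: 13.8
tcp_pos: [0.4767, -0.2063, 0.1585]
orientation: [3.14, 0.059, 0.003]
contact_force: [3.8, -3.8, 3.4]
grip_width: 0.0236
gripper_force: 6.8
```

Run:
```python
from h import *
f=viewer.grab_frame('scene');g=viewer.grab_frame('wrist')
cv2.imwrite('pics/tilt.png',np.hstack([cv2.resize(f['pixels'][90:270,250:430,::-1],(400,400)),cv2.resize(g['pixels'][:,120:520,::-1],(400,400))]))
```

```text
(no output)
```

View pics/tilt.png

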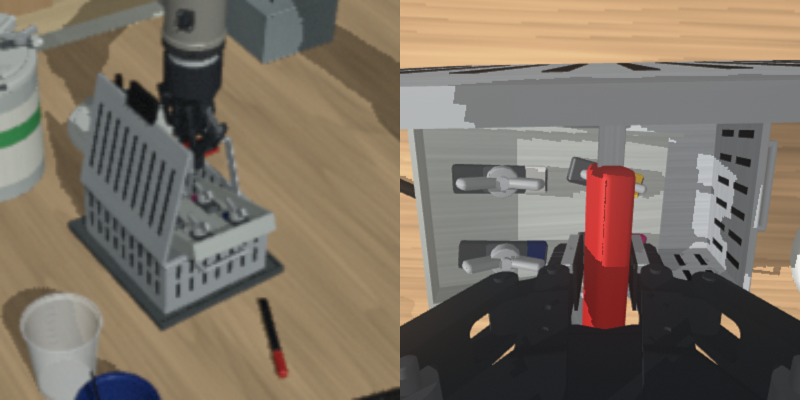

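>>> {"api": "play_rows", "payload": {"commands": [[[0.42,0,0.03,0.02,0],[0.4,0,0.045,0.035,0],[0.38,0,0.06,0.05,0],[0.36,0,0.07,0.06,0],[0.36,0,0.07,0.065,0],[0.36,0,0.07,0.065,0],[0.36,0,0.07,0.065,0],[0.36,0,0.07,0.065,0],[0.36,0,0.07,0.065,0]]]}}

```text
clock: 14.65
tcp_pos: [0.4762, -0.2189, 0.1454]
orientation: [3.141, 0.061, -0.0]
contact_force: [-1.1, -3.3, -1.4]
grip_width: 0.0276
gripper_force: 1.3
```

```bash
cat > clamps.py <<'E'
from h import *
def colours(F,box,R):
    h=cv2.cvtColor(F['pixels'],cv2.COLOR_RGB2HSV).astype(int);H,S,V=h[...,0],h[...,1],h[...,2]
    x0,y0,x1,y1=box;B=np.zeros(H.shape,bool);B[y0:y1,x0:x1]=1
    for n,m in (('mag',(H>148)&(H<172)&(S>110)&(V>70)),('yel',(H>20)&(H<32)&(S>150)&(V>90)),('blue',(H>108)&(H<130)&(S>110)&(V>30))):
        m=m&B;k,l,s,c=cv2.connectedComponentsWithStats(m.astype(np.uint8))
        print(R,n,[(s[i].tolist(),c[i].round().tolist()) for i in range(1,k) if s[i,4]>6])
E
python3 - <<'E'
from clamps import *
w=viewer.grab_frame('wrist');o=get_obs();colours(w,(0,0,640,400),'wrist');save(w,'w5.png')
s=viewer.grab_frame('scene');colours(s,(280,120,400,240),'scene')
t=viewer.grab_frame('top');colours(t,(290,150,410,280),'top')
for n in ('clamp0','clamp1','clamp2','clamp3'):
    for nm,F in (('w',w),('t',t)):
        print(n,nm,[(round(x['score'],2),[int(a) for a in x['rect']]) for x in viewer.trace(F,n)])
print(o['contact_force'],o['tcp_pos'])
E
```

```text
wrist mag [([407, 221, 16, 14, 147], [414.0, 227.0])]
wrist yel [([409, 164, 13, 7, 47], [415.0, 167.0]), ([402, 177, 16, 10, 97], [410.0, 182.0])]
wrist blue []
scene mag []
scene yel []
scene blue []
top mag []
top yel []
top blue []
clamp0 w [(0.91, [361, 210, 421, 245]), (0.79, [351, 215, 376, 237]), (0.72, [288, 139, 364, 171])]
clamp0 t [(0.42, [337, 207, 343, 215]), (0.24, [208, 100, 250, 143])]
clamp1 w [(0.91, [361, 210, 421, 245]), (0.79, [351, 215, 376, 237]), (0.72, [288, 139, 364, 171])]
clamp1 t [(0.42, [337, 207, 343, 215]), (0.24, [208, 100, 250, 143])]
clamp2 w [(0.91, [361, 210, 421, 245]), (0.79, [351, 215, 376, 237]), (0.72, [288, 139, 364, 171])]
clamp2 t [(0.42, [337, 207, 343, 215]), (0.24, [208, 100, 250, 143])]
clamp3 w [(0.91, [361, 210, 421, 245]), (0.79, [351, 215, 376, 237]), (0.72, [288, 139, 364, 171])]
clamp3 t [(0.42, [337, 207, 343, 215]), (0.24, [208, 100, 250, 143])]
[-0.09328094 -3.26639325 -0.42486741] [ 0.47626376 -0.21889185  0.14539581]
```

>>> {"api": "play_rows", "payload": {"commands": [[[0.36,0,0,0,0],[0.36,0,0,0,0],[0.36,0,0,0,0],[0.36,0,0,0,0],[0.36,0,0,0,0],[0.36,0,0,0,0]]]}}

```text
clock: 15.7
tcp_pos: [0.4764, -0.219, 0.1453]
orientation: [3.141, 0.061, 0.0]
contact_force: [-0.3, -2.4, -1.5]
grip_width: 0.027
gripper_force: 1.3
```

```bash
cat >> clamps.py <<'E'
def wproj(f,o,p):
    M=np.eye(4);M[:3,:3]=cv2.Rodrigues(np.array(o['orientation'],float))[0];M[:3,3]=o['tcp_pos']
    g=dict(f);g['world_to_cam']=np.linalg.inv(M@np.array(f['hand_eye']));return proj(g,p)
E
python3 - <<'E'
from clamps import *
o=get_obs();w=viewer.grab_frame('wrist');colours(w,(0,0,640,400),'wrist');save(w,'w6.png')
print([(round(x['score'],2),[int(a) for a in x['rect']]) for x in viewer.trace(w,'clamp0')])
for x in (.42,.48,.54): print('mouth',wproj(w,o,[x,-.25,.021]),'farfloor',wproj(w,o,[x,-.319,.012]))
# profile along a row between: gray values in columns at the image row for x=.48
for row in (150,195,240): print(row,w['pixels'][row-1:row+2,330:520:5].mean((0,2)).astype(int).tolist())
E
```

```text
wrist mag [([407, 221, 16, 14, 151], [414.0, 227.0])]
wrist yel [([409, 164, 13, 7, 44], [414.0, 167.0]), ([402, 177, 16, 10, 99], [410.0, 182.0])]
wrist blue []
[(0.94, [288, 137, 366, 172]), (0.82, [360, 209, 420, 246]), (0.74, [352, 215, 373, 236]), (0.74, [94, 112, 377, 328]), (0.67, [358, 147, 425, 184])]
mouth [352.23199706 248.69099142] farfloor [416.18916733 247.4934647 ]
mouth [356.18975856 191.94297416] farfloor [423.51635231 192.5509897 ]
mouth [360.62231694 128.38712358] farfloor [431.69189015 131.24718965]
150 [129, 128, 127, 135, 153, 153, 107, 87, 102, 169, 193, 196, 196, 180, 180, 159, 139, 138, 133, 133, 104, 105, 104, 104, 105, 103, 105, 106, 104, 129, 116, 122, 123, 103, 103, 103, 103, 103]
195 [119, 93, 84, 81, 78, 90, 130, 130, 194, 193, 194, 194, 194, 194, 195, 195, 195, 195, 195, 178, 178, 177, 175, 105, 104, 59, 107, 168, 192, 129, 126, 132, 133, 134, 134, 135, 135, 135]
240 [108, 84, 80, 76, 71, 64, 109, 120, 192, 192, 192, 188, 178, 175, 179, 164, 183, 201, 139, 121, 177, 104, 82, 29, 93, 106, 104, 127, 121, 121, 121, 121, 121, 121, 121, 121, 121, 129]
```

>>> {"api": "play_rows", "payload": {"commands": [[[0.36,0,-0.02,-0.01,0],[0.36,0,-0.04,-0.02,0],[0.36,0,-0.06,-0.032,0],[0.36,0,-0.08,-0.043,0],[0.36,0,-0.1,-0.054,0],[0.36,0,-0.12,-0.065,0],[0.36,0,-0.14,-0.077,0],[0.36,0,-0.16,-0.088,0],[0.36,0,-0.18,-0.1,0],[0.36,0,-0.2,-0.11,0],[0.36,0,-0.2,-0.11,0],[0.36,0,-0.2,-0.11,0]]]}}

```text
clock: 16.8
tcp_pos: [0.4752, -0.1784, 0.1675]
orientation: [-3.141, -0.062, -0.001]
contact_force: [0.8, -1.8, -0.1]
grip_width: 0.0276
gripper_force: 1.2
```

```bash
cat > chk.py <<'E'
from clamps import *
o=get_obs();w=viewer.grab_frame('wrist');colours(w,(0,0,640,400),'wrist')
print([(round(x['score'],2),[int(a) for a in x['rect']]) for x in viewer.trace(w,'clamp0')])
print([(round(x['score'],2),[int(a) for a in x['rect']]) for x in viewer.trace(w,'tray')])
for y in (-.15,-.2,-.25,-.319): print(y,[wproj(w,o,[x,y,.02]).round().tolist() for x in (.42,.48,.54)])
print(o['contact_force'],o['moment'],o['grip_width'])
E
python3 chk.py
```

```text
wrist mag [([438, 215, 15, 12, 110], [445.0, 220.0]), ([434, 231, 12, 4, 19], [439.0, 232.0])]
wrist yel [([423, 173, 6, 8, 25], [426.0, 177.0])]
wrist blue [([416, 220, 15, 13, 148], [423.0, 226.0])]
[(0.67, [415, 207, 451, 239]), (0.6, [361, 214, 436, 246]), (0.59, [354, 133, 429, 178]), (0.47, [422, 175, 431, 181])]
[(0.67, [160, 123, 446, 329])]
-0.15 [[297.0, 237.0], [298.0, 184.0], [298.0, 125.0]]
-0.2 [[342.0, 239.0], [345.0, 186.0], [349.0, 127.0]]
-0.25 [[387.0, 241.0], [392.0, 188.0], [398.0, 129.0]]
-0.319 [[449.0, 243.0], [457.0, 190.0], [467.0, 132.0]]
[ 0.77889167 -1.77110999 -0.07166477] [-0.52862676 -0.1444276  -0.00750559] 0.02761000942036547
```

>>> {"api": "play_rows", "payload": {"commands": [[[0.36,0,-0.02,-0.011,0],[0.36,0,-0.04,-0.022,0],[0.36,0,-0.05,-0.029,0],[0.36,0,-0.05,-0.029,0],[0.36,0,-0.05,-0.029,0]]]}}

```text
clock: 17.37
tcp_pos: [0.4741, -0.1684, 0.1729]
orientation: [-3.141, -0.062, 0.001]
contact_force: [0.5, -1.6, -1.0]
grip_width: 0.0275
gripper_force: 0.6
```

```bash
python3 chk.py
python3 - <<'E'
from clamps import *
w=viewer.grab_frame('wrist')
for row in (150,165,190,215,230): print(row,w['pixels'][row-1:row+2,320:480:5].mean((0,2)).astype(int).tolist())
E
```

```text
wrist mag [([446, 213, 14, 11, 103], [452.0, 218.0]), ([447, 230, 6, 3, 10], [450.0, 231.0])]
wrist yel []
wrist blue [([429, 222, 18, 14, 172], [438.0, 228.0])]
[(0.91, [368, 213, 450, 250]), (0.67, [431, 209, 460, 235]), (0.62, [362, 130, 452, 180])]
[(0.95, [180, 121, 453, 327]), (0.18, [106, 152, 188, 195])]
-0.15 [[306.0, 235.0], [307.0, 182.0], [309.0, 124.0]]
-0.2 [[351.0, 236.0], [354.0, 184.0], [358.0, 126.0]]
-0.25 [[395.0, 238.0], [401.0, 186.0], [407.0, 128.0]]
-0.319 [[456.0, 240.0], [465.0, 188.0], [475.0, 131.0]]
[ 0.51395296 -1.58692317 -1.02784299] [-0.24021962 -0.04578678 -0.02133122] 0.02753995738697614
150 [200, 199, 134, 136, 135, 135, 131, 125, 198, 112, 94, 96, 181, 188, 127, 120, 112, 161, 167, 164, 115, 72, 143, 133, 132, 126, 126, 125, 126, 104, 97, 66]
165 [111, 103, 106, 99, 98, 96, 92, 90, 85, 199, 199, 199, 199, 172, 112, 135, 173, 168, 169, 154, 147, 174, 184, 185, 178, 157, 122, 121, 121, 98, 96, 96]
190 [102, 119, 113, 108, 105, 102, 99, 94, 76, 197, 196, 196, 196, 196, 196, 195, 195, 195, 194, 194, 194, 193, 193, 181, 124, 124, 124, 124, 114, 98, 100, 168]
215 [101, 117, 110, 105, 102, 100, 97, 88, 80, 201, 190, 102, 87, 81, 74, 77, 98, 158, 195, 198, 198, 194, 197, 115, 115, 66, 84, 89, 100, 41, 81, 165]
230 [100, 115, 108, 104, 100, 97, 96, 83, 149, 190, 111, 90, 105, 109, 101, 101, 101, 107, 113, 111, 115, 108, 54, 54, 53, 69, 93, 110, 101, 100, 99, 97]
```

>>> {"api": "play_rows", "payload": {"commands": [[[0.4,0,-0.04,-0.02,0],[0.42,0,-0.07,-0.035,0],[0.45,0,-0.1,-0.046,0],[0.48,0,-0.13,-0.057,0],[0.51,0,-0.16,-0.065,0],[0.55,0,-0.19,-0.072,0],[0.6,0,-0.22,-0.078,0],[1,0,-0.24,-0.085,0],[1,0,-0.25,-0.095,0],[1,0,-0.25,-0.1,0],[1,0,-0.25,-0.1,0],[1,0,-0.25,-0.1,0]]], "grip_force": 50}}

```text
clock: 18.57
tcp_pos: [0.4723, -0.1193, 0.193]
orientation: [3.141, 0.06, -0.001]
contact_force: [0.8, 0.2, -2.8]
grip_width: 0.0154
gripper_force: 49.7
```

>>> {"api": "play_rows", "payload": {"commands": [[[1,0,0,-0.04,0],[1,0,0,-0.09,0],[1,0,-0.02,-0.14,0],[1,0,-0.05,-0.18,0],[1,0,-0.1,-0.2,0],[1,0,-0.15,-0.2,0],[1,0,-0.2,-0.2,0],[1,0,-0.25,-0.2,0],[1,0,-0.3,-0.2,0],[1,0,-0.34,-0.2,0],[1,0,-0.36,-0.2,0],[1,0,-0.36,-0.2,0]]]}}

```text
clock: 19.57
tcp_pos: [0.4697, -0.0457, 0.233]
orientation: [-3.141, -0.064, 0.0]
contact_force: [1.2, -0.5, -2.9]
grip_width: 0.015
gripper_force: 49.8
```

Run:
```python
from clamps import *
np.set_printoptions(precision=3,suppress=True)
F=[]
for i in range(6):
    w=viewer.grab_frame('wrist');F.append(np.r_[get_obs()['contact_force'],get_obs()['moment']])
print(np.mean(F,0),get_obs()['tcp_pos'])
o=get_obs();colours(w,(0,0,640,400),'w')
tr=viewer.trace(w,'clamp0');print([(round(x['score'],2),[int(a) for a in x['rect']]) for x in tr])
t=viewer.grab_frame('top');colours(t,(280,150,410,280),'top')
print([(round(x['score'],2),[int(a) for a in x['rect']]) for x in viewer.trace(t,'clamp0')])
for y in (-.113,-.319): print([wproj(w,o,[x,y,.097]).round().tolist() for x in (.41,.57)])
# lid tab
a=(t['pixels'].max(2)<50).astype(np.uint8);a[:150]=0;a[200:]=0;a[:,:330]=0;a[:,385:]=0
n,l,s,c=cv2.connectedComponentsWithStats(a);print([(s[i].tolist(),c[i].round().tolist()) for i in range(1,n) if s[i,4]>30])
```

```text
[-0.357 -0.15  -2.774 -0.012  0.024  0.007] [ 0.47  -0.048  0.233]
w mag [([520, 199, 11, 8, 61], [525.0, 202.0]), ([515, 211, 11, 5, 31], [520.0, 213.0])]
w yel [([502, 160, 14, 10, 85], [509.0, 165.0])]
w blue [([452, 183, 10, 6, 48], [457.0, 185.0])]
[(0.93, [381, 131, 469, 174]), (0.91, [474, 124, 525, 170]), (0.9, [475, 189, 533, 217]), (0.76, [433, 180, 464, 198])]
top mag [([378, 237, 5, 2, 9], [380.0, 238.0]), ([376, 242, 6, 3, 12], [379.0, 243.0])]
top yel [([365, 218, 6, 5, 18], [368.0, 220.0])]
top blue [([343, 230, 5, 2, 9], [345.0, 231.0]), ([343, 235, 5, 2, 10], [345.0, 236.0])]
[(0.78, [298, 198, 322, 219]), (0.54, [322, 228, 346, 238])]
[[383.0, 248.0], [399.0, 89.0]]
[[573.0, 255.0], [618.0, 98.0]]
[([342, 183, 31, 7, 134], [357.0, 186.0])]
```

>>> {"api": "play_rows", "payload": {"commands": [[[1,0,0,0.03,0],[1,0,0.02,0.07,0],[1,0,0.05,0.11,0],[1,0.01,0.1,0.14,0],[1,0.01,0.16,0.165,0],[1,0.01,0.22,0.17,0],[1,0.01,0.28,0.18,0],[1,0.01,0.34,0.19,0],[1,0.01,0.4,0.2,0],[1,0.01,0.44,0.215,0],[1,0.01,0.47,0.225,0],[1,0.01,0.47,0.235,0]]]}}

```text
clock: 21.02
tcp_pos: [0.4759, -0.1418, 0.1885]
orientation: [-3.141, -0.057, -0.001]
contact_force: [-14.9, -0.1, 40.5]
grip_width: 0.0154
gripper_force: 62.2
```

>>> {"api": "play_rows", "payload": {"commands": [[[1,0,0,0,0],[0.7,0,0,0.01,0],[0.6,0,0.02,0.02,0],[0.57,0,0.035,0.025,0],[0.55,0,0.05,0.035,0]]]}}

```text
clock: 21.43
tcp_pos: [0.4768, -0.1517, 0.18]
orientation: [3.14, 0.06, 0.004]
contact_force: [0.3, -1.9, 1.3]
grip_width: 0.0194
gripper_force: 0.5
```

>>> {"api": "play_rows", "payload": {"commands": [[[0.52,0,0.03,0.01,0],[0.49,0,0.06,0.02,0],[0.46,0,0.09,0.03,0],[0.44,0,0.12,0.042,0],[0.41,0,0.15,0.065,0],[0.38,0,0.185,0.095,0],[0.36,0,0.205,0.115,0],[0.34,0,0.225,0.135,0],[0.33,0,0.235,0.145,0],[0.33,0,0.235,0.145,0],[0.33,0,0.235,0.145,0],[0.33,0,0.235,0.145,0]]]}}

```text
clock: 22.43
tcp_pos: [0.4775, -0.1978, 0.1502]
orientation: [3.141, 0.061, -0.0]
contact_force: [-0.9, -1.0, -0.7]
grip_width: 0.0287
gripper_force: 0.5
```

```bash
python3 chk.py
python3 - <<'E'
from clamps import *
t=viewer.grab_frame('top');colours(t,(280,150,410,280),'top')
print([(round(x['score'],2),[int(a) for a in x['rect']]) for x in viewer.trace(t,'clamp0')])
E
```

```text
wrist mag [([426, 220, 15, 13, 131], [433.0, 226.0]), ([421, 238, 8, 3, 10], [425.0, 239.0])]
wrist yel [([413, 162, 12, 11, 52], [418.0, 167.0]), ([401, 173, 15, 13, 98], [408.0, 179.0])]
wrist blue []
[(0.97, [376, 208, 440, 243]), (0.64, [370, 130, 425, 183]), (0.58, [309, 136, 390, 167]), (0.53, [0, 33, 640, 105])]
[(0.68, [79, 106, 384, 328])]
-0.15 [[277.0, 245.0], [276.0, 189.0], [276.0, 126.0]]
-0.2 [[324.0, 246.0], [327.0, 191.0], [329.0, 128.0]]
-0.25 [[372.0, 248.0], [377.0, 193.0], [382.0, 130.0]]
-0.319 [[437.0, 250.0], [446.0, 195.0], [455.0, 133.0]]
[-0.94279076 -0.96913531 -0.73087075] [-0.17486996  0.06437745  0.00652152] 0.028656457871016557
top mag []
top yel []
top blue []
[]
```

>>> {"api": "play_rows", "payload": {"commands": [[[0.33,0,-0.02,-0.014,0],[0.33,0,-0.04,-0.03,0],[0.33,0,-0.06,-0.045,0],[0.33,0,-0.08,-0.06,0],[0.33,0,-0.1,-0.076,0],[0.33,0,-0.12,-0.092,0],[0.33,0,-0.14,-0.107,0],[0.33,0,-0.155,-0.12,0],[0.33,0,-0.155,-0.12,0],[0.33,0,-0.155,-0.12,0]]]}}

```text
clock: 23.52
tcp_pos: [0.4763, -0.1664, 0.174]
orientation: [-3.141, -0.062, 0.0]
contact_force: [0.8, 0.3, 0.0]
grip_width: 0.0283
gripper_force: 0.4
```

```bash
python3 chk.py
```

```text
wrist mag [([447, 213, 14, 12, 106], [453.0, 219.0]), ([443, 229, 11, 4, 17], [447.0, 231.0])]
wrist yel [([437, 162, 10, 7, 26], [442.0, 165.0]), ([425, 169, 14, 12, 88], [431.0, 175.0])]
wrist blue []
[(0.72, [359, 130, 446, 170]), (0.68, [417, 204, 461, 233]), (0.59, [421, 161, 449, 181])]
[(0.7, [161, 114, 438, 328])]
-0.15 [[308.0, 236.0], [309.0, 184.0], [311.0, 126.0]]
-0.2 [[352.0, 238.0], [356.0, 186.0], [360.0, 128.0]]
-0.25 [[396.0, 239.0], [402.0, 188.0], [408.0, 130.0]]
-0.319 [[457.0, 242.0], [466.0, 190.0], [475.0, 133.0]]
[0.76819314 0.28640833 0.02270965] [-0.12619869 -0.0517025   0.01808427] 0.0282774347917365
```

>>> {"api": "play_rows", "payload": {"commands": [[[0.33,0,0.03,0.015,0],[0.33,0,0.06,0.035,0],[0.33,0,0.09,0.058,0],[0.33,0,0.12,0.082,0],[0.33,0,0.15,0.11,0],[0.33,0,0.16,0.12,0],[0.33,0,0.16,0.12,0],[0.4,0,0.16,0.12,0],[0.45,0,0.16,0.12,0],[0.45,0,0.16,0.12,0]]], "grip_force": 20}}

```text
clock: 24.5
tcp_pos: [0.4773, -0.1999, 0.1507]
orientation: [3.14, 0.059, -0.0]
contact_force: [-2.9, -4.8, 3.4]
grip_width: 0.0247
gripper_force: 19.3
```

```bash
python3 chk.py
```

```text
wrist mag [([423, 219, 15, 14, 133], [430.0, 225.0]), ([419, 237, 8, 3, 10], [422.0, 238.0])]
wrist yel [([411, 161, 12, 12, 54], [416.0, 167.0]), ([399, 172, 15, 13, 91], [406.0, 178.0])]
wrist blue []
[(0.97, [356, 139, 407, 206]), (0.66, [373, 205, 437, 244])]
[(0.9, [83, 105, 384, 326])]
-0.15 [[274.0, 244.0], [274.0, 188.0], [273.0, 126.0]]
-0.2 [[322.0, 246.0], [324.0, 190.0], [327.0, 128.0]]
-0.25 [[369.0, 248.0], [374.0, 192.0], [380.0, 130.0]]
-0.319 [[435.0, 250.0], [443.0, 195.0], [452.0, 133.0]]
[-2.91650475 -4.79071525  3.42373708] [-0.73066748  0.56685554  0.1104039 ] 0.024685236011784163
```

>>> {"api": "play_rows", "payload": {"commands": [[[0.45,0,-0.02,-0.014,0],[0.45,0,-0.04,-0.028,0],[0.45,0,-0.06,-0.042,0],[0.45,0,-0.08,-0.057,0],[0.45,0,-0.1,-0.072,0],[0.45,0,-0.12,-0.088,0],[0.45,0,-0.14,-0.104,0],[0.45,0,-0.16,-0.12,0],[0.45,0,-0.185,-0.139,0],[0.45,0,-0.21,-0.157,0],[0.45,0,-0.21,-0.157,0]]]}}

```text
clock: 25.57
tcp_pos: [0.4763, -0.1555, 0.1822]
orientation: [-3.141, -0.063, -0.001]
contact_force: [-0.3, -0.5, 0.7]
grip_width: 0.0237
gripper_force: 0.3
```

```bash
python3 chk.py
```

```text
wrist mag [([453, 212, 14, 11, 97], [459.0, 217.0]), ([449, 227, 12, 5, 21], [454.0, 229.0])]
wrist yel [([445, 160, 9, 9, 22], [449.0, 164.0]), ([442, 173, 4, 7, 19], [443.0, 176.0])]
wrist blue []
[(0.71, [435, 207, 465, 233]), (0.63, [441, 158, 453, 178])]
[(0.87, [184, 118, 463, 326])]
-0.15 [[318.0, 234.0], [320.0, 183.0], [322.0, 127.0]]
-0.2 [[361.0, 236.0], [365.0, 185.0], [369.0, 129.0]]
-0.25 [[404.0, 237.0], [410.0, 187.0], [417.0, 131.0]]
-0.319 [[463.0, 240.0], [472.0, 189.0], [482.0, 134.0]]
[-0.33550569 -0.49193453  0.69523445] [-0.1263235   0.0630467   0.01284573] 0.0237049314295223
```

>>> {"api": "play_rows", "payload": {"commands": [[[0.5,0,-0.03,-0.01,0],[0.6,0,-0.06,-0.02,0],[1,0,-0.09,-0.03,0],[1,0,-0.1,-0.05,0],[1,0,-0.1,-0.08,0],[1,0,-0.1,-0.11,0],[1,0,-0.12,-0.15,0],[1,0,-0.16,-0.19,0],[1,0,-0.2,-0.22,0],[1,0,-0.2,-0.25,0],[1,0,-0.2,-0.25,0]]], "grip_force": 50}}

```text
clock: 26.63
tcp_pos: [0.4748, -0.1159, 0.2328]
orientation: [3.141, 0.064, 0.002]
contact_force: [-1.4, 0.7, -2.2]
grip_width: 0.0153
gripper_force: 50.3
```

```bash
cat > wt.py <<'E'
from clamps import *
np.set_printoptions(precision=3,suppress=True)
F=[]
for i in range(6):
    w=viewer.grab_frame('wrist');F.append(np.r_[get_obs()['contact_force'],get_obs()['moment']])
print(np.mean(F,0),get_obs()['tcp_pos'],get_obs()['grip_width'])
o=get_obs();colours(w,(0,0,640,400),'w')
print([(round(x['score'],2),[int(a) for a in x['rect']]) for x in viewer.trace(w,'clamp0')])
print([(round(x['score'],2),[int(a) for a in x['rect']]) for x in viewer.trace(w,'tray')])
t=viewer.grab_frame('top');colours(t,(280,150,410,280),'top')
print([(round(x['score'],2),[int(a) for a in x['rect']]) for x in viewer.trace(t,'clamp0')])
save(w,'wl.png');save(t,'tl.png')
E
python3 wt.py
```

```text
[-0.058  0.106 -2.764 -0.023  0.028  0.003] [ 0.475 -0.117  0.231] 0.015243616892738197
w mag [([466, 201, 12, 9, 69], [471.0, 205.0]), ([462, 213, 11, 5, 26], [467.0, 215.0])]
w yel [([460, 155, 7, 7, 10], [462.0, 158.0]), ([448, 162, 13, 11, 72], [454.0, 167.0])]
w blue []
[(0.97, [438, 192, 479, 222]), (0.65, [447, 143, 466, 171])]
[(0.98, [186, 110, 467, 327])]
top mag [([378, 237, 5, 2, 9], [380.0, 238.0]), ([376, 242, 6, 3, 13], [379.0, 243.0])]
top yel [([366, 218, 5, 5, 17], [368.0, 220.0])]
top blue []
[(0.66, [355, 203, 375, 219]), (0.61, [355, 232, 382, 246]), (0.58, [353, 218, 363, 235])]
```

>>> {"api": "play_rows", "payload": {"commands": [[[1,0,-0.03,0,0],[1,0,-0.08,0,0],[1,0,-0.14,0,0],[1,0,-0.2,0,0],[1,0,-0.26,0,0],[1,0,-0.32,0,0],[1,0,-0.38,0,0],[1,0,-0.44,0,0],[1,0,-0.5,0,0],[1,0,-0.55,0,0],[1,0,-0.58,0,0],[1,0,-0.58,0,0]]]}}

```text
clock: 28.13
tcp_pos: [0.4698, 0.0009, 0.2316]
orientation: [-3.14, -0.065, -0.0]
contact_force: [0.9, 0.0, -1.6]
grip_width: 0.0156
gripper_force: 50.1
```

```bash
python3 wt.py
python3 - <<'E'
from h import *
t=viewer.grab_frame('top')
for u,v in ((365,211),(368,239),(358,226),(345,233)): print(atz(t,u,v,.03))
w=viewer.grab_frame('wrist')
g=w['pixels'][100:260:10,180:420:8].mean(2).astype(int)
for i,r_ in enumerate(g): print(100+10*i,' '.join('%3d'%a for a in r_))
E
```

```text
[ 0.284 -0.035 -2.238 -0.015  0.016 -0.018] [ 0.47  -0.002  0.231] 0.015091749859059663
w mag [([556, 201, 11, 7, 50], [561.0, 204.0]), ([551, 212, 10, 5, 33], [556.0, 214.0])]
w yel [([539, 161, 15, 12, 100], [546.0, 166.0])]
w blue [([488, 184, 10, 7, 57], [492.0, 187.0]), ([486, 197, 9, 2, 10], [490.0, 198.0])]
[(0.88, [495, 139, 543, 191]), (0.69, [511, 190, 571, 219]), (0.64, [445, 181, 502, 199]), (0.57, [513, 128, 562, 171])]
[(0.57, [188, 109, 467, 327])]
top mag [([378, 237, 5, 3, 8], [380.0, 238.0]), ([377, 242, 5, 3, 12], [379.0, 243.0])]
top yel [([365, 218, 7, 5, 20], [368.0, 220.0])]
top blue [([343, 230, 5, 2, 9], [345.0, 231.0]), ([343, 235, 5, 2, 10], [345.0, 236.0])]
[(0.73, [353, 204, 374, 220]), (0.68, [303, 181, 405, 190]), (0.59, [344, 209, 364, 233]), (0.59, [355, 233, 382, 243]), (0.58, [323, 229, 349, 239])]
[ 0.52078603 -0.2712798   0.03      ]
[ 0.44678969 -0.27654236  0.03      ]
[ 0.48135971 -0.25127098  0.03      ]
[ 0.46358435 -0.21632213  0.03      ]
100  44  46  45  47  49  50  52  88 177 181 181 181 181 180 179 179 179 178 178 176 175 173 171 170 170
[... 1180 characters left out ...]
 204 205 207 207 208 209 121 117 113 110  89 211 212 213 212 213 213 213 213 213
210  50  81  64 136 112 133 134 136 137 204 205 207 207 210 211 212 119 116 112 108  86 215 215 215 215 215 215 215 215 214
220  50  49  51 211 110 135 136 135 136 204 206 206 206 207 207 209 118 114 111 107  84 211 211 210 211 211 210 209 209 209
230  48  49  50 212 111 131 130 132 132 198 200 201 203 204 205 206 117 114 109 106  81 212 212 212 212 213 212 213 212 212
240  50  50  69 201 110 134 133 133 134 201 202 203 204 206 207 124 117 112 108 104  79 110 211 210 209 208 208 207 207 206
250 173 129  51  78 109 125 132 132 131 197 197 197 197  54  53 123 115 111 106 103  77 110  76  51 202 203 202 203 203 203
```

Run:
```python
from h import *
rel(.511,.230,.2,-.2)
```

```text
[ 0.249 -1.147  0.157] -0.848 yaw_y -1.532
```

>>> {"api": "play_rows", "payload": {"commands": [[[1,0.01,-0.04,0,-0.02],[1,0.03,-0.12,0,-0.06],[1,0.05,-0.22,0,-0.12],[1,0.07,-0.32,0,-0.19],[1,0.09,-0.42,0,-0.26],[1,0.11,-0.52,0,-0.33],[1,0.13,-0.62,0,-0.4],[1,0.15,-0.72,0,-0.47],[1,0.17,-0.8,0,-0.54],[1,0.19,-0.88,0,-0.61],[1,0.2,-0.94,0,-0.66],[1,0.2,-0.96,0,-0.68]]]}}

```text
clock: 29.73
tcp_pos: [0.5021, 0.1968, 0.2317]
orientation: [-2.662, -1.664, -0.003]
contact_force: [-1.0, -0.1, -1.7]
grip_width: 0.0156
gripper_force: 50.2
```

Run:
```python
from h import *
rel(.511,.230,.12,-.2)
```

```text
[ 0.167 -0.032  0.559] -0.162 yaw_y -0.454
```

>>> {"api": "play_rows", "payload": {"commands": [[[1,0.04,-0.01,0.05,-0.04],[1,0.08,-0.02,0.13,-0.08],[1,0.12,-0.03,0.21,-0.12],[1,0.15,-0.03,0.29,-0.15],[1,0.165,-0.03,0.37,-0.16],[1,0.165,-0.03,0.44,-0.16],[1,0.165,-0.03,0.5,-0.16],[1,0.165,-0.03,0.54,-0.16],[1,0.165,-0.03,0.56,-0.16],[1,0.165,-0.03,0.56,-0.16]]]}}

```text
clock: 30.57
tcp_pos: [0.5115, 0.2244, 0.1188]
orientation: [-2.444, -1.973, 0.002]
contact_force: [-0.1, -0.0, -2.5]
grip_width: 0.0152
gripper_force: 50.2
```

>>> {"api": "play_rows", "payload": {"commands": [[[1,0,0,0.02,0],[1,0,0,0.04,0],[1,0,0,0.06,0],[1,0,0,0.08,0],[1,0,0,0.095,0],[1,0,0,0.095,0]]]}}

```text
clock: 31.07
tcp_pos: [0.5115, 0.2243, 0.0998]
orientation: [-2.445, -1.973, 0.002]
contact_force: [-0.6, -0.1, -3.0]
grip_width: 0.0155
gripper_force: 50.1
```

Still hanging; continue in small steps.

>>> {"api": "play_rows", "payload": {"commands": [[[1,0,0,0.015,0],[1,0,0,0.03,0],[1,0,0,0.03,0]]]}}

```text
clock: 31.32
tcp_pos: [0.5116, 0.2244, 0.094]
orientation: [-2.445, -1.973, 0.001]
contact_force: [-0.7, 0.7, -2.4]
grip_width: 0.0155
gripper_force: 50.1
```

>>> {"api": "play_rows", "payload": {"commands": [[[1,0,0,0.01,0],[1,0,0,0.02,0],[1,0,0,0.02,0]]]}}

```text
clock: 31.57
tcp_pos: [0.5121, 0.2247, 0.0906]
orientation: [2.445, 1.973, 0.0]
contact_force: [0.0, 0.3, -0.3]
grip_width: 0.0153
gripper_force: 50.4
```

>>> {"api": "play_rows", "payload": {"commands": [[[1,0,0,0.01,0],[1,0,0,0.015,0],[0.5,0,0,0.015,0],[0,0,0,0.015,0],[-0.5,0,0,0.015,0],[-0.5,0,0,0.015,0],[-0.5,0,0,0.015,0],[-0.5,0,0,-0.1,0],[-0.5,0,0,-0.25,0],[-0.5,0,0,-0.45,0],[-0.5,0,0,-0.65,0],[-0.5,0,0,-0.8,0]]]}}

```text
clock: 32.57
tcp_pos: [0.5122, 0.2251, 0.2536]
orientation: [2.444, 1.973, 0.004]
contact_force: [0.7, 0.5, -0.0]
grip_width: 0.0639
gripper_force: 0.0
```

Run:
```python
from h import *
np.set_printoptions(precision=3,suppress=True)
o=get_obs();print(o['tcp_pos'],o['contact_force'])
w=viewer.grab_frame('wrist');o=get_obs()
h=cv2.cvtColor(w['pixels'],cv2.COLOR_RGB2HSV).astype(int)
m=((h[...,0]<8)|(h[...,0]>172))&(h[...,1]>150)&(h[...,2]>80)
n,l,s,c=cv2.connectedComponentsWithStats(m.astype(np.uint8));i=1+np.argmax(s[1:,4]);print(s[i])
v,u=np.nonzero(l==i);W=np.array([atz(w,a,b,.125,o)[:2] for a,b in zip(u,v)],np.float32);print('grip',cv2.minAreaRect(W*1000))
f=viewer.grab_frame('scene');t=viewer.grab_frame('top')
def black(F,box):
    a=F['pixels'].max(2)<50; M=np.zeros_like(a,np.uint8); x0,y0,x1,y1=box; M[y0:y1,x0:x1]=a[y0:y1,x0:x1]
    n,l,s,c=cv2.connectedComponentsWithStats(M);i=1+np.argmax(s[1:,4]);print(s[i],c[i]);return c[i]
bt=black(t,(330,170,385,205)); bs=black(f,(295,115,330,155))
o1,d1=ray(t,*bt);o2,d2=ray(f,*bs)
k=np.linalg.lstsq(np.c_[d1,-d2],o2-o1,rcond=None)[0];print('tab',o1+d1*k[0],o2+d2*k[1])
for nm in ('marker','cup_clear','cup_blue','mixing_lid','mat'): print(nm,[(round(x['score'],2),[int(a) for a in x['rect']]) for x in viewer.trace(t,nm)[:1]])
```

```text
[0.512 0.225 0.254] [ 0.739  0.527 -0.036]
[ 318  140   15   90 1314]
grip ((516.5682373046875, 234.40841674804688), (91.0090560913086, 14.623987197875977), 77.6761245727539)
[342 181  30   5 109] [357.257 182.899]
[302 124  17  22 188] [310.218 135.144]
tab [ 0.553 -0.215  0.282] [ 0.555 -0.217  0.282]
marker [(0.63, [234, 220, 290, 244])]
cup_clear [(0.85, [269, 105, 311, 146])]
cup_blue [(0.9, [207, 99, 251, 145])]
mixing_lid [(0.76, [419, 218, 496, 284])]
mat [(0.94, [120, 160, 230, 278])]
```

Run:
```python
from h import *
rel(.58,.05,.345);rel(.632,-.205,.345)
```

```text
[-0.779  0.519 -0.481] 0 yaw_y -0.213
[-1.97   1.042 -0.48 ] 0 yaw_y -0.213
```

>>> {"api": "play_rows", "payload": {"commands": [[[0.5,0,0,-0.2,0],[1,0,0,-0.4,0],[1,-0.2,0.12,-0.48,0],[1,-0.4,0.25,-0.48,0],[1,-0.58,0.37,-0.48,0],[1,-0.76,0.48,-0.48,0],[1,-0.93,0.58,-0.48,0],[1,-1,0.6,-0.48,0],[1,-1,0.6,-0.48,0],[1,-1,0.6,-0.48,0]]]}}

```text
clock: 33.8
tcp_pos: [0.5869, 0.0013, 0.3448]
orientation: [-2.448, -1.967, 0.003]
contact_force: [0.3, 1.0, -0.3]
grip_width: -0.0001
gripper_force: 0.0
```

Run:
```python
from h import *
rel(.632,-.205,.345);rel(.632,-.205,.24)
```

```text
[-0.959  0.443 -0.002] 0 yaw_y -0.217
[-0.959  0.444  0.523] 0 yaw_y -0.217
```

>>> {"api": "play_rows", "payload": {"commands": [[[1,-0.16,0.1,0,0],[1,-0.34,0.2,0,0],[1,-0.52,0.3,0,0],[1,-0.7,0.4,0,0],[1,-0.86,0.44,0,0],[1,-0.96,0.44,0,0],[1,-0.96,0.44,0.1,0],[1,-0.96,0.44,0.25,0],[1,-0.96,0.44,0.4,0],[1,-0.96,0.44,0.5,0],[1,-0.96,0.44,0.5,0]]]}}

```text
clock: 34.72
tcp_pos: [0.6297, -0.1998, 0.2406]
orientation: [-2.435, -1.971, 0.008]
contact_force: [-0.1, -0.0, -0.3]
grip_width: -0.0001
gripper_force: 0.0
```

Run:
```python
from h import *
rel(.57,-.205,.24);rel(.53,-.205,.23);rel(.48,-.205,.20);rel(.44,-.207,.16)
```

```text
[-0.088 -0.287  0.006] 0 yaw_y -0.21
[-0.129 -0.482  0.058] 0 yaw_y -0.21
[-0.181 -0.725  0.21 ] 0 yaw_y -0.21
[-0.233 -0.916  0.412] 0 yaw_y -0.21
```

>>> {"api": "play_rows", "payload": {"commands": [[[1,-0.04,-0.14,0,0],[1,-0.08,-0.26,0.0,0],[1,-0.1,-0.34,0.01,0],[1,-0.12,-0.43,0.02,0],[1,-0.14,-0.52,0.04,0],[1,-0.16,-0.61,0.07,0],[1,-0.18,-0.7,0.12,0],[1,-0.2,-0.78,0.19,0],[1,-0.21,-0.85,0.27,0],[1,-0.22,-0.89,0.36,0]]]}}

```text
clock: 35.55
tcp_pos: [0.4496, -0.2072, 0.1759]
orientation: [2.441, 1.973, 0.002]
contact_force: [-0.5, 0.4, 1.9]
grip_width: -0.0001
gripper_force: 0.6
```

Run:
```python
from h import *
rel(.436,-.205,.148);rel(.426,-.205,.104)
t=viewer.grab_frame('top');a=viewer.trace(t,'lid')
print([(round(x['score'],2),[int(b) for b in x['rect']]) for x in a[:2]])
```

```text
[-0.003 -0.069  0.139] 0 yaw_y -0.211
[-0.014 -0.119  0.359] 0 yaw_y -0.211
[(0.8, [302, 183, 391, 247])]
```

Lid follows (2 N on the tool). Press it down.

>>> {"api": "play_rows", "payload": {"commands": [[[1,0,-0.04,0.06,0],[1,0,-0.07,0.13,0],[1,0,-0.09,0.2,0],[1,-0.01,-0.11,0.26,0],[1,-0.01,-0.12,0.31,0],[1,-0.01,-0.12,0.34,0],[1,-0.01,-0.12,0.36,0],[1,-0.01,-0.12,0.36,0]]]}}

```text
clock: 36.32
tcp_pos: [0.4263, -0.2045, 0.104]
orientation: [2.444, 1.974, -0.001]
contact_force: [-4.1, 1.5, 10.3]
grip_width: -0.0003
gripper_force: 5.3
```

>>> {"api": "play_rows", "payload": {"commands": [[[1,0,0,0.01,0],[1,0,0,0.015,0],[1,0,0,0.015,0]]]}}

```text
clock: 36.57
tcp_pos: [0.4265, -0.2046, 0.1035]
orientation: [2.443, 1.973, -0.002]
contact_force: [-14.0, 6.2, 44.0]
grip_width: -0.0002
gripper_force: 22.0
```

>>> {"api": "play_rows", "payload": {"commands": [[[1,0,0,-0.1,0],[1,0,0,-0.3,0],[1,0,0,-0.5,0],[1,0.2,0,-0.6,0],[1,0.4,0,-0.6,0],[1,0.6,0,-0.6,0],[1,0.8,0,-0.6,0],[1,1,0,-0.6,0],[1,1,0,-0.6,0],[1,1,0,-0.6,0]]]}}

```text
clock: 37.4
tcp_pos: [0.4685, -0.0062, 0.2204]
orientation: [2.438, 1.98, 0.003]
contact_force: [0.0, -0.5, 0.4]
grip_width: -0.0001
gripper_force: 0.0
```

Run:
```python
from h import *
np.set_printoptions(precision=3,suppress=True)
print(get_obs()['tcp_pos'],get_obs()['contact_force'])
t=viewer.grab_frame('top');f=viewer.grab_frame('scene')
def black(F,box):
    a=F['pixels'].max(2)<60; M=np.zeros_like(a,np.uint8); x0,y0,x1,y1=box; M[y0:y1,x0:x1]=a[y0:y1,x0:x1]
    n,l,s,c=cv2.connectedComponentsWithStats(M);i=1+np.argmax(s[1:,4]);print(s[i],c[i]);return c[i]
ex=np.array([.391,-.222,.100])
print('expected tab',proj(t,ex),proj(f,ex))
for F in (t,f):
    u,v=proj(F,ex).astype(int)
    c=black(F,(u-25,v-18,u+25,v+18)); print(atz(F,*c,.1))
for nm in ('lid','clamp0','tray','marker','cup_clear','cup_blue','mixing_lid'): print(nm,[(round(x['score'],2),[int(a) for a in x['rect']]) for x in viewer.trace(t,nm)[:1]])
```

```text
[ 0.468 -0.006  0.22 ] [ 0.028 -0.512  0.354]
expected tab [351.458 261.982] [354.823 167.045]
[328 253  48  15 386] [352.557 259.702]
[ 0.396 -0.225  0.1  ]
[345 149  34  35 495] [366.804 163.842]
[ 0.349 -0.216  0.1  ]
lid [(0.83, [304, 181, 394, 267])]
clamp0 [(0.34, [420, 214, 497, 287])]
tray [(0.75, [120, 162, 226, 273])]
marker []
cup_clear [(0.94, [269, 100, 308, 149])]
cup_blue [(0.78, [209, 102, 250, 145])]
mixing_lid [(0.88, [417, 217, 497, 284])]
```

```bash
python3 -c "
from bench import r
print(r.hand_in())"
```

```text
the job is handed in; nothing more can be done
None
```

I handed the job in at about 37 s of the 72 s, but the hand-in gave no verdict. My last measurements showed all four clamps in the basket, the empty tray flat near the middle of its mat, the lid shut, and the cups and mixing lid where they started; the marker was hidden by the arm in the last picture but in place before the lid was shut. On the way the tray bumped the lid, one clamp needed a second tip, and the fingertips peaked at 44 N when pressing the lid shut.

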